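Find the full tea tin by weight

ROBOT

A 6-joint arm with a two-finger parallel gripper is mounted at the origin on a cart in front of the work surface, level with it; the furniture and walls round the work are solid. World frame = base frame: x ahead of the robot, y to its left, z up, the work surface at z = 0. Lengths are in m, angles in rad, forces in N, time in s.
With the tool pointing down it reaches from about 0.35 to 0.975 m from the base axis. Payload 4.9 kg.
Tool frame: the origin (TCP) lies between the finger pads; the fingertips stand 22 mm ahead of it and the grasp point (between the pads) lies 3 mm ahead of it; z points along the fingers, y is the line along which they close (so a half turn about z gives the same grasp; the last joint's range is limited). The gripper opens to 85 mm and grips with 20 to 120 N. Pads are 22 mm wide; open, the fingers measure 114 mm over their backs; the gripper's body (76 mm by 85 mm) begins 54 mm behind the grasp point. The pads swing forward as they close: fully open they stand 13 mm farther back than shut.
Start: joints at [1.049, 0.053, 1.613, -0, 1.476, -0.119], TCP at [0.245, 0.575, 0.253] pointing down, gripper open.
Joint ranges: [-3.01, 3.01], [-1.01, 2.22], [0.06, 2.58], [-1.02, 4.17], [0.09, 2.62], [-3.14, 3.14]. Speed limits (rad/s): [2.57, 2.57, 3.14, 3.14, 3.14, 3.14].

INTERFACE

Orientations are given as a unit quaternion [w, x, y, z].
In Python, from plant import state, grab_frame, get_calibration, job_done, recognise, regions_of gives the robot as it stands.
- The arm moves only by the tool apply_moves, never from a script. Its argument "targets" is a list of rows, each an object with "translation": the shift along the tool's x, y, z normalised to -1 to 1, where 1 is 100 mm, a list of three; "twist": the turn about the tool's z normalised to -1 to 1, where 1 is 0.1 rad; "hand": the opening, from 0 (shut) to 1 (fully open). A call has 1 to 8 rows; each row shifts and turns the commanded pose from where the row before left it, along the tool's axes as they then stand; what a row does not reach is not made up. A row lasts 1/10 s, in which the tool goes at most 50 mm and 8.59 degrees, less where a joint would pass 70% of its speed; a pose out of reach is approached as far as the arm can. A call with a number of a shift or a turn outside -1 to 1 is refused whole. A call with a gripper value outside its range is refused whole. The fingers move at their own pace and stop on an object; the grip force is fixed at half the most. Time passes only in rows, so rows that do not move let the fingers close. It gives the time, the measured TCP pose, the force, the opening and the grip force at its end, in the units of the state.
- state(): the state, without advancing time (a new reading comes with each control period).
- grab_frame(name): name is "scene" or "top" or "wrist"; returns the picture (384x512x3 uint8, red, green, blue); there is no depth.
- get_calibration(name): a dict with "camera_matrix" (3x3 intrinsics, pixels), "pose" (4x4, takes a point from camera to world coordinates). Camera axes: x right, y up, looking along -z (the intrinsics and any distortion apply to the point x, -y, -z); pixel columns grow to the right and rows downward; lengths in m; the calibration is good to about 2 mm. The wrist camera is an equidistant fisheye: a pixel r from the principal point sees the ray r / f radians off the axis. A picture is of the moment at which its call begins: read the wrist's pose just before it. get_calibration takes no time and is no camera call; for the wrist camera it gives the pose at the moment of the call.
- job_done(): hands the job in; it is judged then, once.
Trained networks look in the newest picture that a camera, given by its name, has taken for a name from the list of things; names that differ only in an ending like _2 or _b are one class to them, and where a whole thing is asked for, a point or a joint stands for the part that bears it (a point fixed in the world has none). Each returns a list of dicts, best first, with "score" (0 to 1); they miss things now and then, are a little off and sometimes report something else, mostly with a low value. They report only what shows in the picture. A call takes as long as a camera call. They do not tell look-alikes from the thing itself.
- recognise(camera, query): "point" ([x, y, z] in m, in world coordinates, good to about 4 mm: the middle of the surface that is visible of it).
- regions_of(camera, query): "pixels" (384x512 bool, what is visible of it).
The state is a dict: "time": time; "joint_pos": joint angles; "joint_vel": joint speeds; "joint_efforts": joint torques, N m; "tool_pos": TCP position; "tool_rot": TCP orientation; "contact_force": force on the tool from outside, world axes, zero at the start; "ft_torque": the same for the moment, N m; "gripper_width": opening from 0.0 (shut) to 1.0 (fully open); "grasp_force": force on a finger pad.
Only numpy, scipy, OpenCV 4.12 (cv2) and the standard library are available. Lean on these libraries where they do the work, as an engineer would, in place of code of your own. Each camera call takes 0.05 s, during which the arm holds its last target. There are 200 camera calls.

TASK

Three identical closed steel tea tins stand in the wells of a wooden board, and one of them is clearly the fullest. Heft them one at a time from left to right: lift each a few centimetres clear of its well and set it down again, upright, in the same well before you take the next (the last one may stay in hand if it is the heaviest). Then lift the heaviest, hold it up upright and still about 18 cm above the worktop, and finish while holding it; do not drop or tip over a tin, leave the other two standing in their own wells and the other things on the worktop where they are.

Things in the scene. Friction and masses are not known exactly. Their poses are not given: they have to be found in the camera images.
- board: fixed wooden board, 120 mm deep (its x), 335 mm long (its y), 18 mm high, lying flat on the worktop; origin at the centre of its underside, y towards the left well, x away from the robot. Three round wells in a row along y, 110 mm apart. Nothing stands within 25 mm of the tins' sides along the board's x (low things and a 90 mm shaker stand beyond its front and back edges). A wall cabinet hangs over the back of the worktop, so do not lift much higher than asked
- well_left (a point): fixed point at the centre of the floor of the left well of the board (12 mm above the worktop): a round recess 72 mm wide and 6 mm deep, so a tin stands in it with about 4 mm to spare all round. Left as the robot sees it (+y)
- well_middle (a point): fixed point at the centre of the floor of the middle well of the board (12 mm above the worktop): a round recess 72 mm wide and 6 mm deep, so a tin stands in it with about 4 mm to spare all round
- well_right (a point): fixed point at the centre of the floor of the right well of the board (12 mm above the worktop): a round recess 72 mm wide and 6 mm deep, so a tin stands in it with about 4 mm to spare all round
- tin_a_center (a point): centre (half-way up) of one of three identical closed plain steel tea tins: upright cylinder with a slip-on lid, 64 mm diameter, 90 mm tall, z up along its axis. It stands in one of the wells of the board, 45 mm from its centre down to the floor of the well. It weighs between 0.2 and 0.8 kg; the heaviest of the three weighs at least 0.2 kg more than either of the others, and which it is cannot be seen nor told from its name, and changes from start to start
- tin_b_center (a point): centre (half-way up) of one of three identical closed plain steel tea tins: upright cylinder with a slip-on lid, 64 mm diameter, 90 mm tall, z up along its axis. It stands in one of the wells of the board, 45 mm from its centre down to the floor of the well. It weighs between 0.2 and 0.8 kg; the heaviest of the three weighs at least 0.2 kg more than either of the others, and which it is cannot be seen nor told from its name, and changes from start to start
- tin_c_center (a point): centre (half-way up) of one of three identical closed plain steel tea tins: upright cylinder with a slip-on lid, 64 mm diameter, 90 mm tall, z up along its axis. It stands in one of the wells of the board, 45 mm from its centre down to the floor of the well. It weighs between 0.2 and 0.8 kg; the heaviest of the three weighs at least 0.2 kg more than either of the others, and which it is cannot be seen nor told from its name, and changes from start to start
- teaspoon: bystander: teaspoon with a red handle, 132x26x11 mm, lying in front of the board; origin at the centre of its underside
- lemon: bystander: lemon, 78x55x56 mm, lying in front of the board; origin at the centre of its underside
- matchbox: bystander: matchbox, 36x53x14 mm, behind the board; origin at the centre of its underside
- pepper_shaker: bystander: grey pepper shaker, 44 mm wide, 90 mm tall, behind the board; origin at the centre of its underside
- tuna_tin: bystander: low food tin with a label, 86 mm wide, 40 mm tall, behind the board on the left; origin at the centre of its underside
- mug_tea: bystander: striped mug, 88x118x92 mm, standing left of the board; origin at the centre of its underside
There are look-alikes about, which are no part of the job. Leave any green or purple look-alike of the part that bears tin_b_center alone.

How it is judged:
On the way, in this order (a step that is already met when the one before it is completed fails the run):
1. the tin from the left well is held clear of its well while the other two stand in theirs (((height (world z) of tin_a_center above 0.08 m and contact force between tin_a and the fingers above 0.5 N and horizontal distance between tin_b_center and well_middle below 0.012 m and height (world z) of each of tin_b_center, tin_c_center below 0.066 m and horizontal distance between tin_c_center and well_right below 0.012 m) or (height (world z) of tin_a_center above 0.08 m and contact force between tin_a and the fingers above 0.5 N and horizontal distance between tin_c_center and well_middle below 0.012 m and height (world z) of each of tin_c_center, tin_b_center below 0.066 m and horizontal distance between tin_b_center and well_right below 0.012 m) or (height (world z) of tin_b_center above 0.08 m and contact force between tin_b and the fingers above 0.5 N and horizontal distance between tin_a_center and well_middle below 0.012 m and height (world z) of each of tin_a_center, tin_c_center below 0.066 m and horizontal distance between tin_c_center and well_right below 0.012 m) or (height (world z) of tin_b_center above 0.08 m and contact force between tin_b and the fingers above 0.5 N and horizontal distance between tin_c_center and well_middle below 0.012 m and height (world z) of each of tin_c_center, tin_a_center below 0.066 m and horizontal distance between tin_a_center and well_right below 0.012 m) or (height (world z) of tin_c_center above 0.08 m and contact force between tin_c and the fingers above 0.5 N and horizontal distance between tin_a_center and well_middle below 0.012 m and height (world z) of each of tin_a_center, tin_b_center below 0.066 m and horizontal distance between tin_b_center and well_right below 0.012 m) or (height (world z) of tin_c_center above 0.08 m and contact force between tin_c and the fingers above 0.5 N and horizontal distance between tin_b_center and well_middle below 0.012 m and height (world z) of each of tin_b_center, tin_a_center below 0.066 m and horizontal distance between tin_a_center and well_right below 0.012 m))), for 0.2 s.
2. with the left tin back, the tin from the middle well is held clear while the other two stand in theirs (((height (world z) of tin_a_center above 0.08 m and contact force between tin_a and the fingers above 0.5 N and horizontal distance between tin_b_center and well_left below 0.012 m and height (world z) of each of tin_b_center, tin_c_center below 0.066 m and horizontal distance between tin_c_center and well_right below 0.012 m) or (height (world z) of tin_a_center above 0.08 m and contact force between tin_a and the fingers above 0.5 N and horizontal distance between tin_c_center and well_left below 0.012 m and height (world z) of each of tin_c_center, tin_b_center below 0.066 m and horizontal distance between tin_b_center and well_right below 0.012 m) or (height (world z) of tin_b_center above 0.08 m and contact force between tin_b and the fingers above 0.5 N and horizontal distance between tin_a_center and well_left below 0.012 m and height (world z) of each of tin_a_center, tin_c_center below 0.066 m and horizontal distance between tin_c_center and well_right below 0.012 m) or (height (world z) of tin_b_center above 0.08 m and contact force between tin_b and the fingers above 0.5 N and horizontal distance between tin_c_center and well_left below 0.012 m and height (world z) of each of tin_c_center, tin_a_center below 0.066 m and horizontal distance between tin_a_center and well_right below 0.012 m) or (height (world z) of tin_c_center above 0.08 m and contact force between tin_c and the fingers above 0.5 N and horizontal distance between tin_a_center and well_left below 0.012 m and height (world z) of each of tin_a_center, tin_b_center below 0.066 m and horizontal distance between tin_b_center and well_right below 0.012 m) or (height (world z) of tin_c_center above 0.08 m and contact force between tin_c and the fingers above 0.5 N and horizontal distance between tin_b_center and well_left below 0.012 m and height (world z) of each of tin_b_center, tin_a_center below 0.066 m and horizontal distance between tin_a_center and well_right below 0.012 m))), for 0.2 s.
3. with the middle tin back, the tin from the right well is held clear while the other two stand in theirs (((height (world z) of tin_a_center above 0.08 m and contact force between tin_a and the fingers above 0.5 N and horizontal distance between tin_b_center and well_left below 0.012 m and height (world z) of each of tin_b_center, tin_c_center below 0.066 m and horizontal distance between tin_c_center and well_middle below 0.012 m) or (height (world z) of tin_a_center above 0.08 m and contact force between tin_a and the fingers above 0.5 N and horizontal distance between tin_c_center and well_left below 0.012 m and height (world z) of each of tin_c_center, tin_b_center below 0.066 m and horizontal distance between tin_b_center and well_middle below 0.012 m) or (height (world z) of tin_b_center above 0.08 m and contact force between tin_b and the fingers above 0.5 N and horizontal distance between tin_a_center and well_left below 0.012 m and height (world z) of each of tin_a_center, tin_c_center below 0.066 m and horizontal distance between tin_c_center and well_middle below 0.012 m) or (height (world z) of tin_b_center above 0.08 m and contact force between tin_b and the fingers above 0.5 N and horizontal distance between tin_c_center and well_left below 0.012 m and height (world z) of each of tin_c_center, tin_a_center below 0.066 m and horizontal distance between tin_a_center and well_middle below 0.012 m) or (height (world z) of tin_c_center above 0.08 m and contact force between tin_c and the fingers above 0.5 N and horizontal distance between tin_a_center and well_left below 0.012 m and height (world z) of each of tin_a_center, tin_b_center below 0.066 m and horizontal distance between tin_b_center and well_middle below 0.012 m) or (height (world z) of tin_c_center above 0.08 m and contact force between tin_c and the fingers above 0.5 N and horizontal distance between tin_b_center and well_left below 0.012 m and height (world z) of each of tin_b_center, tin_a_center below 0.066 m and horizontal distance between tin_a_center and well_middle below 0.012 m))), for 0.2 s.
4. the heaviest tin is held up high while the two lighter ones stand in their wells (((height (world z) of tin_a_center above 0.165 m and angle between tin_a_center's own z axis and vertical below 0.2 rad and contact force between tin_a and the fingers above 1 N and distance of each of tin_b_center, tin_c_center from where it was at the start of the episode below 0.012 m and angle between each of tin_b_center, tin_c_center's own z axis and vertical below 0.06 rad and linear speed of each of tin_b, tin_c below 0.02 m/s and contact force between each of tin_b, tin_c and the arm below 0.1 N and contact force between each of tin_b, tin_c and the fingers below 0.1 N and contact force between tin_b and board between 0.5 and 5.3 N and contact force between tin_c and board between 0.5 and 5.3 N) or (height (world z) of tin_b_center above 0.165 m and angle between tin_b_center's own z axis and vertical below 0.2 rad and contact force between tin_b and the fingers above 1 N and distance of each of tin_a_center, tin_c_center from where it was at the start of the episode below 0.012 m and angle between each of tin_a_center, tin_c_center's own z axis and vertical below 0.06 rad and linear speed of each of tin_a, tin_c below 0.02 m/s and contact force between each of tin_a, tin_c and the arm below 0.1 N and contact force between each of tin_a, tin_c and the fingers below 0.1 N and contact force between tin_a and board between 0.5 and 5.3 N and contact force between tin_c and board between 0.5 and 5.3 N) or (height (world z) of tin_c_center above 0.165 m and angle between tin_c_center's own z axis and vertical below 0.2 rad and contact force between tin_c and the fingers above 1 N and distance of each of tin_a_center, tin_b_center from where it was at the start of the episode below 0.012 m and angle between each of tin_a_center, tin_b_center's own z axis and vertical below 0.06 rad and linear speed of each of tin_a, tin_b below 0.02 m/s and contact force between each of tin_a, tin_b and the arm below 0.1 N and contact force between each of tin_a, tin_b and the fingers below 0.1 N and contact force between tin_a and board between 0.5 and 5.3 N and contact force between tin_b and board between 0.5 and 5.3 N))), for 0.2 s.
At the end, for the whole second after the job is handed in: the fingers hold the heaviest tin still, upright within 0.2 rad, its underside at least 12 cm above the worktop; the other two stand released, upright and at rest in their own wells, within 12 mm of their start, each pressing on the board with under 5.3 N (the heaviest would press with over 6.4 N) (((height (world z) of tin_a_center above 0.165 m and angle between tin_a_center's own z axis and vertical below 0.2 rad and contact force between tin_a and the fingers above 1 N and linear speed of tin_a below 0.03 m/s and distance of each of tin_b_center, tin_c_center from where it was at the start of the episode below 0.012 m and angle between each of tin_b_center, tin_c_center's own z axis and vertical below 0.06 rad and linear speed of each of tin_b, tin_c below 0.02 m/s and contact force between each of tin_b, tin_c and the arm below 0.1 N and contact force between each of tin_b, tin_c and the fingers below 0.1 N and contact force between tin_b and board between 0.5 and 5.3 N and contact force between tin_c and board between 0.5 and 5.3 N) or (height (world z) of tin_b_center above 0.165 m and angle between tin_b_center's own z axis and vertical below 0.2 rad and contact force between tin_b and the fingers above 1 N and linear speed of tin_b below 0.03 m/s and distance of each of tin_a_center, tin_c_center from where it was at the start of the episode below 0.012 m and angle between each of tin_a_center, tin_c_center's own z axis and vertical below 0.06 rad and linear speed of each of tin_a, tin_c below 0.02 m/s and contact force between each of tin_a, tin_c and the arm below 0.1 N and contact force between each of tin_a, tin_c and the fingers below 0.1 N and contact force between tin_a and board between 0.5 and 5.3 N and contact force between tin_c and board between 0.5 and 5.3 N) or (height (world z) of tin_c_center above 0.165 m and angle between tin_c_center's own z axis and vertical below 0.2 rad and contact force between tin_c and the fingers above 1 N and linear speed of tin_c below 0.03 m/s and distance of each of tin_a_center, tin_b_center from where it was at the start of the episode below 0.012 m and angle between each of tin_a_center, tin_b_center's own z axis and vertical below 0.06 rad and linear speed of each of tin_a, tin_b below 0.02 m/s and contact force between each of tin_a, tin_b and the arm below 0.1 N and contact force between each of tin_a, tin_b and the fingers below 0.1 N and contact force between tin_a and board between 0.5 and 5.3 N and contact force between tin_b and board between 0.5 and 5.3 N))); the arm keeps its last pose, push and grip.
It fails at once if a tin is tipped over (more than 0.6 rad) (angle between any of tin_a_center, tin_b_center, tin_c_center's own z axis and vertical above 0.6 rad).
It fails at once if a tin is dropped: let go more than 25 mm above its well ((height (world z) of tin_a_center above 0.082 m and contact force between tin_a and the fingers below 0.02 N) or (height (world z) of tin_b_center above 0.082 m and contact force between tin_b and the fingers below 0.02 N) or (height (world z) of tin_c_center above 0.082 m and contact force between tin_c and the fingers below 0.02 N)).
It fails at once if a bystander is moved by more than 4 cm (distance of any of teaspoon, lemon, matchbox, pepper_shaker, tuna_tin, mug_tea from where it was at the start of the episode above 0.04 m).
It also fails if it takes over 64 s, if anything falls off the work surface, if the arm or the gripper's body presses on something with over 40 N, if the wrist force passes 120 N, or if a joint passes its speed limit or range.

## Working session

There is one attempt and no reset: what is moved stays moved. The work goes in short steps, Python scripts to look and compute and a tool call to move; the robot and the scene stay as the last step left them, time stands still between calls to the robot, and variables do not carry over. Pictures are saved under pics/ and viewed, at most 10 in all, crops included, and the job is handed in when it is done.

Besides the shell and the picture viewer there is one more tool, called after "Request:" as name(argument=value, ...), one argument or row to a line, values as JSON. apply_moves: Moves the arm, as the interface text tells. Its arguments: {"type":"object","properties":{"targets":{"type":"array"}},"required":["targets"]}

```bash
mkdir -p pics; python3 - <<'E'
from plant import *
import cv2,numpy as np
s=state();print({k:np.round(v,3).tolist() for k,v in s.items()})
ims=[]
for n in ("scene","top"):
    f=grab_frame(n);ims.append(f)
    c=get_calibration(n);print(n,np.round(c["camera_matrix"],1).tolist(),np.round(c["pose"],3).tolist())
    for q in ("tin_a_center","board","pepper_shaker","mug_tea"):
        print(q,[(np.round(d["point"],3).tolist(),round(d["score"],2)) for d in recognise(n,q)])
    for d in regions_of(n,"tin_a_center"):
        v,u=np.nonzero(d["pixels"]);print("reg",u.min(),u.max(),v.min(),v.max(),round(d["score"],2))
cv2.imwrite("pics/a.png",ims[0][...,::-1]);cv2.imwrite("pics/b.png",ims[1][...,::-1])
E
```

```text
{'time': 0.0, 'joint_pos': [1.049, 0.053, 1.614, -0.0, 1.476, -0.119], 'joint_vel': [-0.001, 0.001, 0.0, -0.001, 0.001, -0.002], 'joint_efforts': [-0.001, -39.369, -37.017, -0.0, 0.007, -0.0], 'tool_pos': [0.245, 0.574, 0.252], 'tool_rot': [-0.0, 0.2, 0.98, -0.001], 'contact_force': [-0.411, -0.507, -0.588], 'ft_torque': [0.022, -0.008, 0.007], 'grasp_force': 0.0, 'gripper_width': 1.0}
scene [[385.1, 0.0, 255.2], [0.0, 385.1, 191.9], [0.0, 0.0, 1.0]] [[0.527, 0.476, -0.704, -0.089], [-0.85, 0.271, -0.452, -0.366], [-0.024, 0.837, 0.547, 0.536], [0.0, 0.0, 0.0, 1.0]]
tin_a_center [([0.514, 0.024, 0.073], 0.65)]
board [([0.5, -0.007, 0.018], 0.61), ([0.495, -0.081, 0.076], 0.27)]
pepper_shaker [([0.631, -0.053, 0.058], 0.55)]
mug_tea [([0.578, 0.258, 0.066], 0.78)]
reg 241 268 166 211 0.88
reg 234 262 150 176 0.43
top [[498.5, 0.0, 259.4], [0.0, 498.5, 193.8], [0.0, 0.0, 1.0]] [[0.003, 0.984, -0.179, 0.284], [-0.997, -0.011, -0.076, -0.057], [-0.076, 0.179, 0.981, 1.492], [0.0, 0.0, 0.0, 1.0]]
tin_a_center [([0.53, 0.038, 0.104], 0.96), ([0.434, 0.129, 0.009], 0.22)]
board [([0.525, 0.019, 0.021], 0.76)]
pepper_shaker [([0.634, -0.046, 0.085], 0.67)]
mug_tea [([0.681, 0.156, 0.04], 0.69), ([0.605, 0.278, 0.048], 0.56), ([0.523, 0.021, 0.015], 0.31)]
reg 252 275 184 209 0.72
```

View pics/a.png

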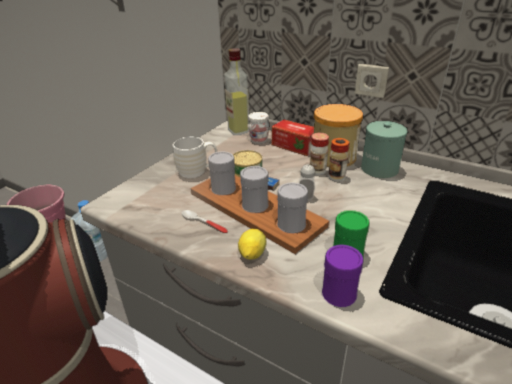

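View pics/b.png

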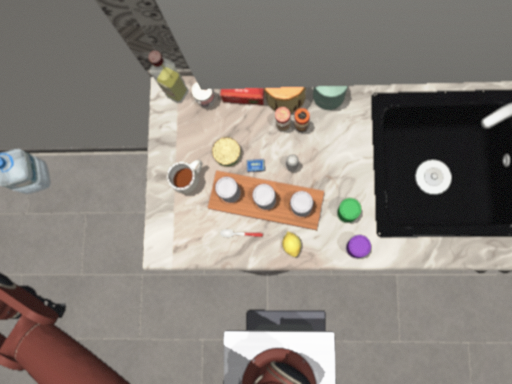

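The scene view shows the three tins at about (222,175), (256,190), (293,208). In the top view they are at (229,189), (265,196), (302,204). The board slants, and the green and purple look-alikes stand on the right, clear of it.

```bash
cat > h.py <<'E'
from plant import *
import cv2,numpy as np
def ray(n,uv,c=None):
    c=c or get_calibration(n);K=c["camera_matrix"];P=np.array(c["pose"])
    x=(uv[0]-K[0][2])/K[0][0];y=(uv[1]-K[1][2])/K[1][1]
    if n=="wrist":
        r=np.hypot(x,y);k=np.sin(r)/max(r,1e-9);d=np.array([x*k,-y*k,-np.cos(r)])
    else: d=np.array([x,-y,-1.])
    d=P[:3,:3]@d;return P[:3,3],d/np.linalg.norm(d)
def plane(n,uv,z,c=None):
    o,d=ray(n,uv,c);return o+d*(z-o[2])/d[2]
def tri(rs):
    A=sum(np.eye(3)-np.outer(d,d) for o,d in rs);b=sum((np.eye(3)-np.outer(d,d))@o for o,d in rs)
    p=np.linalg.solve(A,b);return p,[np.linalg.norm(np.cross(p-o,d)) for o,d in rs]
E
python3 - <<'E'
from h import *
f=cv2.imread("pics/b.png")[150:250,190:345]
cv2.imwrite("pics/b2.png",cv2.resize(f,None,fx=5,fy=5,interpolation=cv2.INTER_CUBIC))
for n,p in (("top","b"),("scene","a")):
    im=cv2.imread(f"pics/{p}.png");h=cv2.cvtColor(im,cv2.COLOR_BGR2HSV)
    m=cv2.inRange(h,(4,120,60),(16,255,255));k,l,st,ce=cv2.connectedComponentsWithStats(m)
    for i in np.argsort(-st[1:,4])[:4]+1:
        pts=np.argwhere(l==i)[:,::-1].astype(np.float32);r=cv2.minAreaRect(pts)
        print(n,st[i],np.round(r[0],1),np.round(r[1],1),[np.round(plane(n,q,.018)[:2],3).tolist() for q in cv2.boxPoints(r)])
for uv in [(229,185),(264,191),(302,200)]: print(plane("top",uv,.102))
E
```

```text
top [   0  288  122   96 4163] [ 49.8 354.1] [152.   64.5] [[0.109, 0.928], [0.273, 0.842], [0.055, 0.425], [-0.097, 0.513]]
top [ 209  172  114   57 2448] [265.7 199.4] [109.8  38.3] [[0.513, 0.212], [0.629, 0.192], [0.56, -0.135], [0.447, -0.111]]
top [243 363  38  21 264] [261.5 373. ] [37. 20.] [[0.011, 0.101], [0.065, 0.102], [0.067, -0.003], [0.013, -0.003]]
top [263 350  48  24 253] [288.  360.1] [47.7 17.1] [[0.068, 0.046], [0.113, 0.033], [0.081, -0.097], [0.037, -0.084]]
scene [   0  223   80  161 4948] [ 39.5 303. ] [160.  79.] [[0.185, 0.492], [0.275, 0.336], [0.034, 0.018], [-0.024, 0.116]]
scene [ 192  175  137   78 2730] [258.2 210.1] [138.2  43.8] [[0.469, 0.189], [0.65, 0.271], [0.558, -0.142], [0.425, -0.157]]
scene [313 104  50  23 822] [337.5 115. ] [22. 49.] [[1.194, 0.19], [1.278, 0.031], [1.085, -0.034], [1.009, 0.105]]
scene [100 348  47  36 783] [123.6 365. ] [56.1 21.9] [[0.083, 0.039], [0.113, 0.035], [0.089, -0.065], [0.063, -0.059]]
[0.56502806 0.13754568 0.102     ]
[0.54641536 0.03703361 0.102     ]
[ 0.51942149 -0.07027733  0.102     ]
```

View pics/b2.png

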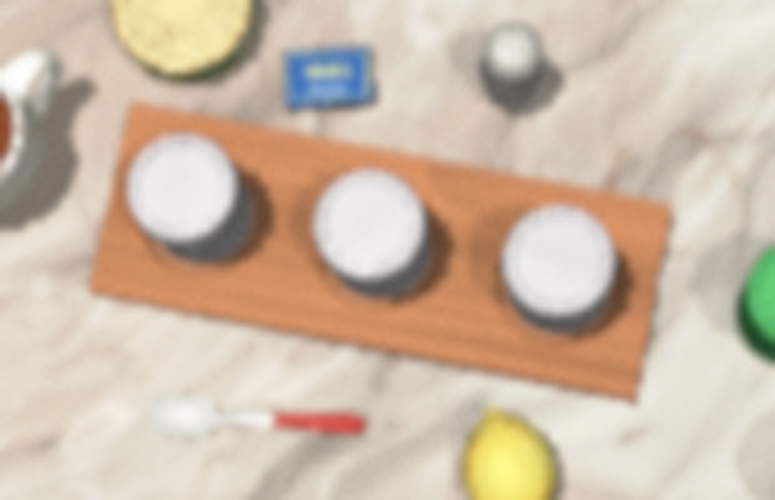

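Lid centres in the top view are (226.6,187.6), (263.8,195) and (301.6,202.4). The matchbox (≈(255,165)), the shaker, the spoon and the lemon all stand beyond the board's edges. I'll compute positions from these and plan a move over the middle tin.

```bash
cat >> h.py <<'E'
def pose():
    s=state();w,x,y,z=s["tool_rot"]
    from scipy.spatial.transform import Rotation as R
    return np.array(s["tool_pos"]),R.from_quat([x,y,z,w]).as_matrix()
def plan(T,h,n):
    "n rows to TCP T with tool y heading h"
    p,M=pose();h0=np.arctan2(M[1,1],M[0,1]);out=[]
    dt=-(h-h0)/n;step=(np.array(T)-p)/n
    for i in range(n):
        a=h0-dt*i;A=np.array([[-np.sin(a),np.cos(a),0],[np.cos(a),np.sin(a),0],[0,0,-1]]).T
        out.append((np.round(A.T@step*10,3).tolist(),round(dt*10,3)))
    return out
E
python3 - <<'E'
from h import *
for uv in [(226.6,187.6),(263.8,195),(301.6,202.4)]: print(plane("top",uv,.102))
# scene lids, dark-grey/bright ellipses
f=cv2.imread("pics/a.png")[140:250,180:340]
cv2.imwrite("pics/a2.png",cv2.resize(f,None,fx=5,fy=5,interpolation=cv2.INTER_CUBIC))
for r in plan([.53,.035,.27],-.2,15): print(r)
print(np.round(get_calibration("wrist")["pose"],3),get_calibration("wrist")["camera_matrix"])
E
```

```text
[0.55751994 0.14436176 0.102     ]
[0.53486818 0.03758463 0.102     ]
[ 0.51258296 -0.06907294  0.102     ]
([-0.316, -0.257, -0.011], np.float64(0.912))
([-0.338, -0.227, -0.011], np.float64(0.912))
([-0.357, -0.195, -0.011], np.float64(0.912))
([-0.374, -0.162, -0.011], np.float64(0.912))
([-0.387, -0.127, -0.011], np.float64(0.912))
([-0.397, -0.091, -0.011], np.float64(0.912))
([-0.403, -0.055, -0.011], np.float64(0.912))
([-0.407, -0.018, -0.011], np.float64(0.912))
([-0.407, 0.019, -0.011], np.float64(0.912))
([-0.403, 0.056, -0.011], np.float64(0.912))
([-0.396, 0.093, -0.011], np.float64(0.912))
([-0.386, 0.128, -0.011], np.float64(0.912))
([-0.373, 0.163, -0.011], np.float64(0.912))
([-0.357, 0.196, -0.011], np.float64(0.912))
([-0.337, 0.228, -0.011], np.float64(0.912))
[[ 0.391 -0.873 -0.29   0.17 ]
 [ 0.92   0.371  0.124  0.607]
 [-0.    -0.316  0.949  0.373]
 [ 0.     0.     0.     1.   ]] [[297.31863964   0.         255.89884704]
 [  0.         297.31863964 192.67577951]
 [  0.           0.           1.        ]]
```

View pics/a2.png

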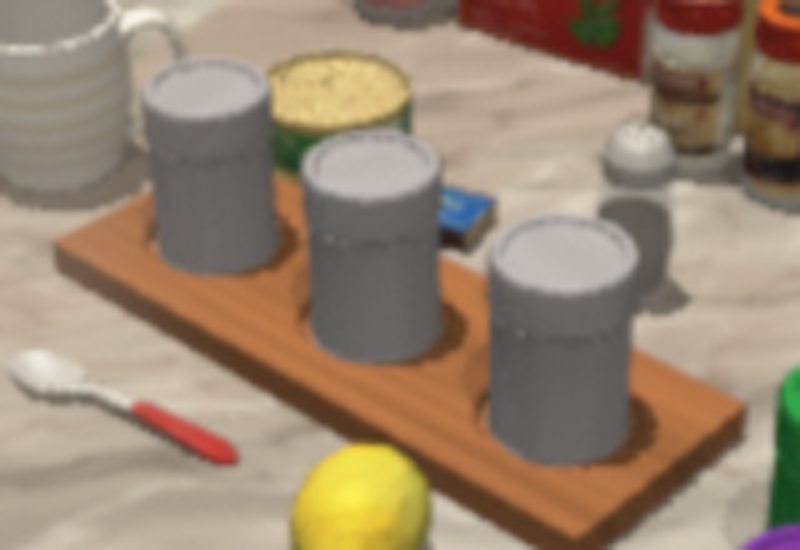

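The scene view puts the lid centres at (221,158), (254.2,172.6) and (292.6,191), agreeing with the top view. Now moving over the middle tin.

Request:
apply_moves(
  targets=[
    {"translation":[-0.32,-0.26,-0.01],"twist":0.91,"hand":1},
    {"translation":[-0.34,-0.23,-0.01],"twist":0.91,"hand":1},
    {"translation":[-0.36,-0.2,-0.01],"twist":0.91,"hand":1},
    {"translation":[-0.37,-0.16,-0.01],"twist":0.91,"hand":1},
    {"translation":[-0.39,-0.13,-0.01],"twist":0.91,"hand":1},
    {"translation":[-0.4,-0.09,-0.01],"twist":0.91,"hand":1},
    {"translation":[-0.4,-0.06,-0.01],"twist":0.91,"hand":1},
    {"translation":[-0.41,-0.02,-0.01],"twist":0.91,"hand":1},
  ],
)

```text
time: 1.4
tool_pos: [0.3975, 0.2836, 0.2617]
tool_rot: [0.0, 0.537, 0.843, 0.0]
contact_force: [1.1, 0.5, -0.1]
gripper_width: 1.001
grasp_force: 0.0
```

Request:
apply_moves(
  targets=[
    {"translation":[-0.41,0.02,-0.01],"twist":0.91,"hand":1},
    {"translation":[-0.4,0.06,-0.01],"twist":0.91,"hand":1},
    {"translation":[-0.4,0.09,-0.01],"twist":0.91,"hand":1},
    {"translation":[-0.39,0.13,-0.01],"twist":0.91,"hand":1},
    {"translation":[-0.37,0.16,-0.01],"twist":0.91,"hand":1},
    {"translation":[-0.36,0.2,-0.01],"twist":0.91,"hand":1},
    {"translation":[-0.34,0.23,-0.01],"twist":0.91,"hand":1},
    {"translation":[0,0,0],"twist":0,"hand":1},
  ],
)

```text
time: 2.2
tool_pos: [0.5328, 0.0287, 0.2685]
tool_rot: [0.001, 0.775, 0.632, -0.0]
contact_force: [-0.2, 1.0, -0.1]
gripper_width: 1.0
grasp_force: 0.0
```

```bash
python3 - <<'E'
from h import *
s=state();print(s["time"],np.round(s["tool_pos"],4),pose()[1].round(3).tolist())
c=get_calibration("wrist");f=grab_frame("wrist");cv2.imwrite("pics/w1.png",f[...,::-1])
np.save("w1.npy",c,allow_pickle=True)
for d in regions_of("wrist","tin_a_center"):
    v,u=np.nonzero(d["pixels"]);print(u.min(),u.max(),v.min(),v.max(),d["score"])
E
```

```text
2.2 [0.5328 0.0287 0.2685] [[0.202, 0.979, 0.001], [0.979, -0.202, -0.001], [-0.001, 0.001, -1.0]]
226 287 130 199 0.93
208 307 22 267 0.32
```

View pics/w1.png

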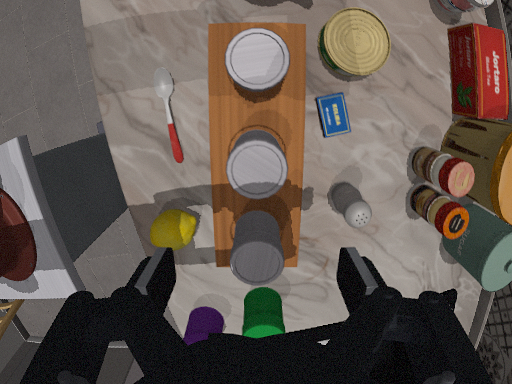

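The wrist view shows the lids at left ≈(257,58), middle ≈(257,169) and right ≈(257,258), and the board is aligned with the tool. I'll triangulate over the three views.

```bash
python3 - <<'E'
from h import *
c=np.load("w1.npy",allow_pickle=True).item()
T=[(226.6,187.6),(263.8,195),(301.6,202.4)];S=[(221,158),(254.2,172.6),(292.6,191)];W=[(257,58),(257,169),(257,258)]
Q=[]
for t,s,w in zip(T,S,W):
    p,e=tri([ray("top",t),ray("scene",s),ray("wrist",w,c)]);p2,_=tri([ray("top",t),ray("wrist",w,c)])
    print(p.round(4),np.round(e,4),p2.round(4),plane("wrist",w,.102,c).round(4)); Q.append(p)
print(np.linalg.norm(Q[0]-Q[1]),np.linalg.norm(Q[2]-Q[1]),np.arctan2(*(Q[0]-Q[2])[:2]))
# board side edges in wrist
for uv in [(209,24),(305,24),(216,266),(297,266)]: print(plane("wrist",uv,.018,c).round(4))
E
```

```text
[0.5578 0.1448 0.0994] [0.0003 0.0005 0.0007] [0.5572 0.1445 0.1034] [0.5572 0.145  0.102 ]
[0.5356 0.0376 0.1006] [0.0005 0.001  0.0007] [0.5354 0.0378 0.0989] [0.5354 0.0387 0.102 ]
[ 0.5148 -0.068   0.0955] [0.0016 0.0027 0.0029] [ 0.5142 -0.0689  0.089 ] [ 0.5151 -0.0609  0.102 ]
0.10953243031587902 0.10774885928057487 0.19907083845128626
[0.5113 0.2123 0.018 ]
[0.6267 0.1888 0.018 ]
[ 0.4432 -0.1127  0.018 ]
[ 0.5602 -0.1368  0.018 ]
```

Request:
apply_moves(
  targets=[
    {"translation":[0.4,0,0.3],"twist":0,"hand":1},
    {"translation":[0.4,0,0.3],"twist":0,"hand":1},
    {"translation":[0.39,0,0.3],"twist":0,"hand":1},
    {"translation":[0,0,0],"twist":0,"hand":1},
    {"translation":[0,0,0],"twist":0,"hand":1},
  ],
)

```text
time: 2.8
tool_pos: [0.5532, 0.1508, 0.1772]
tool_rot: [-0.001, 0.772, 0.636, -0.001]
contact_force: [0.6, -0.7, 0.1]
gripper_width: 0.998
grasp_force: 0.0
```

```bash
python3 - <<'E'
from h import *
c=get_calibration("wrist");f=grab_frame("wrist");cv2.imwrite("pics/w2.png",f[...,::-1]);np.save("w2.npy",c,allow_pickle=True)
print(plan([.5575,.1448,.071],-.2,1),pose()[0])
E
```

```text
[([-0.045, 0.043, 1.078], np.float64(0.054))] [0.55418672 0.15000298 0.17877141]
```

View pics/w2.png

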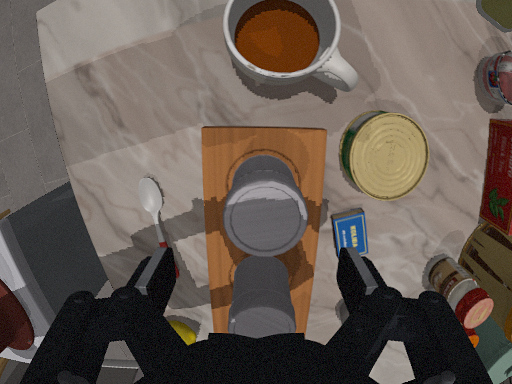

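The left lid shows at ≈(265,220). I'll check its position and plan the descent.

```bash
python3 - <<'E'
from h import *
c=np.load("w2.npy",allow_pickle=True).item()
p=plane("wrist",(265,219),.102,c);print(p)
a=[pose()[0] for _ in range(5)];print(np.mean(a,0))
for r in plan([*p[:2],.071],-.2,1)+plan([.5575,.1448,.071],-.2,1):print(r)
E
```

```text
[0.55814013 0.14608776 0.102     ]
[0.55418672 0.15000298 0.17877141]
([-0.031, 0.046, 1.078], np.float64(0.054))
([-0.045, 0.043, 1.078], np.float64(0.054))
```

Request:
apply_moves(
  targets=[
    {"translation":[-0.04,0.045,0],"twist":0.05,"hand":1},
    {"translation":[0,0,0.3],"twist":0,"hand":1},
    {"translation":[0,0,0.3],"twist":0,"hand":1},
    {"translation":[0,0,0.3],"twist":0,"hand":1},
    {"translation":[0,0,0.18],"twist":0,"hand":1},
    {"translation":[0,0,0],"twist":0,"hand":1},
    {"translation":[0,0,0],"twist":0,"hand":1},
  ],
)

```text
time: 3.55
tool_pos: [0.5592, 0.1435, 0.0718]
tool_rot: [0.001, 0.775, 0.632, 0.001]
contact_force: [0.5, 0.2, 0.4]
gripper_width: 1.004
grasp_force: 0.0
```

```bash
python3 - <<'E'
from h import *
s=state();print(s["tool_pos"],s["contact_force"],plan([.5578,.1454,.071],-.2,1))
f=grab_frame("wrist");cv2.imwrite("pics/w3.png",f[...,::-1])
E
```

```text
[0.5592459  0.14348252 0.07178446] [0.50847011 0.22631025 0.36807047] [([0.016, -0.018, 0.008], np.float64(-0.032))]
```

View pics/w3.png

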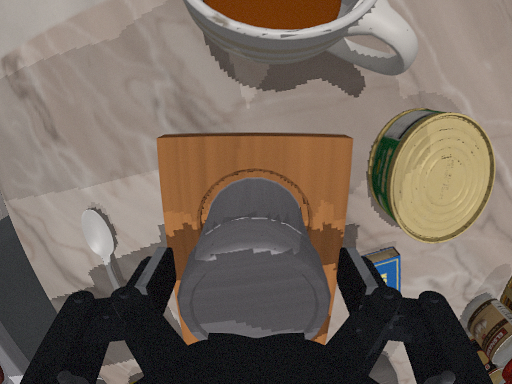

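The tin (centre column ≈255) sits between the pads (columns ≈176 and 338), with clearance on both sides. Closing.

Request:
apply_moves(
  targets=[
    {"translation":[0,0,0],"twist":0,"hand":0},
    {"translation":[0,0,0],"twist":0,"hand":0},
    {"translation":[0,0,0],"twist":0,"hand":0},
    {"translation":[0,0,0],"twist":0,"hand":0},
    {"translation":[0,0,0],"twist":0,"hand":0},
    {"translation":[0,0,0],"twist":0,"hand":0},
    {"translation":[0,0,0],"twist":0,"hand":0},
  ],
)

```text
time: 4.3
tool_pos: [0.5596, 0.1444, 0.0727]
tool_rot: [0.001, 0.775, 0.632, 0.001]
contact_force: [-0.9, -0.2, 5.5]
gripper_width: 0.736
grasp_force: 66.7
```

```bash
python3 - <<'E'
from h import *
s=state();print({k:np.round(v,3).tolist() for k,v in s.items()})
E
```

```text
{'time': 4.3, 'joint_pos': [0.124, 0.121, 1.861, -0.0, 1.157, 0.326], 'joint_vel': [0.001, 0.001, 0.0, -0.0, -0.001, 0.0], 'joint_efforts': [0.211, -34.597, -30.024, 0.02, -0.528, -0.018], 'tool_pos': [0.56, 0.144, 0.073], 'tool_rot': [0.001, 0.775, 0.632, 0.001], 'contact_force': [-0.88, -0.166, 5.537], 'ft_torque': [-0.044, 0.402, 0.006], 'grasp_force': 66.699, 'gripper_width': 0.736}
```

Request:
apply_moves(
  targets=[
    {"translation":[0,0,-0.15],"twist":0,"hand":0},
    {"translation":[0,0,-0.15],"twist":0,"hand":0},
    {"translation":[0,0,-0.1],"twist":0,"hand":0},
    {"translation":[0,0,0],"twist":0,"hand":0},
    {"translation":[0,0,0],"twist":0,"hand":0},
    {"translation":[0,0,0],"twist":0,"hand":0},
    {"translation":[0,0,0],"twist":0,"hand":0},
    {"translation":[0,0,0],"twist":0,"hand":0},
  ],
)

```text
time: 5.1
tool_pos: [0.5578, 0.1442, 0.1095]
tool_rot: [-0.0, 0.775, 0.632, -0.001]
contact_force: [0.2, -0.3, -2.7]
gripper_width: 0.734
grasp_force: 66.9
```

```bash
python3 - <<'E'
from h import *
for i in range(4):
    s=state();print(s["contact_force"],s["tool_pos"],s["grasp_force"],s["joint_efforts"][1:3]);grab_frame("wrist")
for d in regions_of("wrist","tin_a_center"):
    v,u=np.nonzero(d["pixels"]);print(u.min(),u.max(),v.min(),v.max(),d["score"])
E
```

```text
[ 0.19839619 -0.33895033 -2.74266567] [0.55775819 0.14418689 0.10953887] 66.89057350158691 [-38.8610673  -35.60030937]
[-0.02029357  0.54891562 -3.98259302] [0.55787562 0.14419783 0.10969543] 66.88997268676758 [-38.80990148 -35.56524396]
[ 0.04826637  0.06662299 -3.02898556] [0.55795402 0.14419302 0.10981598] 66.88997268676758 [-38.77875924 -35.55099964]
[ 0.93955314  0.25446479 -2.98387983] [0.55804177 0.14425077 0.10995013] 66.89041256904602 [-38.76279473 -35.55011988]
```

About 3.2 N (≈0.32 kg). Lowering it back.

Request:
apply_moves(
  targets=[
    {"translation":[0,0,0.12],"twist":0,"hand":0},
    {"translation":[0,0,0.12],"twist":0,"hand":0},
    {"translation":[0,0,0.08],"twist":0,"hand":0},
    {"translation":[0,0,0.05],"twist":0,"hand":0},
    {"translation":[0,0,0.02],"twist":0,"hand":0},
    {"translation":[0,0,0],"twist":0,"hand":0},
    {"translation":[0,0,0],"twist":0,"hand":0},
  ],
)

```text
time: 6.05
tool_pos: [0.5576, 0.1442, 0.0728]
tool_rot: [-0.001, 0.775, 0.632, -0.001]
contact_force: [-8.9, -1.7, 9.5]
gripper_width: 0.734
grasp_force: 68.1
```

Request:
apply_moves(
  targets=[
    {"translation":[0,0,0],"twist":0,"hand":1},
    {"translation":[0,0,0],"twist":0,"hand":1},
    {"translation":[0,0,0],"twist":0,"hand":1},
    {"translation":[0,0,0],"twist":0,"hand":1},
    {"translation":[0,0,0],"twist":0,"hand":1},
    {"translation":[0,0,0],"twist":0,"hand":1},
  ],
)

```text
time: 6.65
tool_pos: [0.5582, 0.1442, 0.0712]
tool_rot: [-0.0, 0.775, 0.632, -0.0]
contact_force: [-0.8, 0.1, -0.5]
gripper_width: 1.004
grasp_force: 0.0
```

Request:
apply_moves(
  targets=[
    {"translation":[0,0,-0.2],"twist":0,"hand":1},
    {"translation":[0,0,-0.3],"twist":0,"hand":1},
    {"translation":[0,0,-0.3],"twist":0,"hand":1},
    {"translation":[0,0,-0.3],"twist":0,"hand":1},
    {"translation":[0,0,0],"twist":0,"hand":1},
    {"translation":[0,0,0],"twist":0,"hand":1},
  ],
)

```text
time: 7.25
tool_pos: [0.5587, 0.1443, 0.1822]
tool_rot: [0.001, 0.775, 0.632, 0.001]
contact_force: [-0.3, -0.3, -0.9]
gripper_width: 0.999
grasp_force: 0.0
```

```bash
python3 - <<'E'
from h import *
f=grab_frame("wrist");cv2.imwrite("pics/w4.png",f[...,::-1])
c=get_calibration("wrist")
s=state();print(s["tool_pos"],s["contact_force"])
for t,n in (([.5356,.0382,.18],1),): print(plan(t,-.2,n))
for cam in("wrist",):
  for d in regions_of(cam,"tin_a_center"):
    v,u=np.nonzero(d["pixels"]);print(u.min(),u.max(),v.min(),v.max(),d["score"])
np.save("w4.npy",c,allow_pickle=True)
E
```

```text
[0.55782142 0.14418111 0.18062313] [-0.06109622  0.64772133 -0.4826191 ]
[([-1.083, -0.005, 0.006], np.float64(-0.02))]
```

View pics/w4.png

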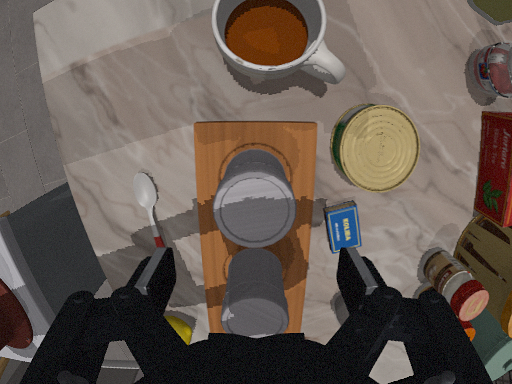

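The left tin stands upright in its well, with its lid at ≈(255,208). Now the middle tin.

Request:
apply_moves(
  targets=[
    {"translation":[-0.36,0,0],"twist":0,"hand":1},
    {"translation":[-0.36,0,0],"twist":0,"hand":1},
    {"translation":[-0.36,0,0],"twist":0,"hand":1},
    {"translation":[0,0,0],"twist":0,"hand":1},
    {"translation":[0,0,0],"twist":0,"hand":1},
    {"translation":[0,0,0],"twist":0,"hand":1},
  ],
)

```text
time: 7.95
tool_pos: [0.5362, 0.0391, 0.1803]
tool_rot: [-0.001, 0.775, 0.632, -0.001]
contact_force: [-0.4, 0.0, 0.4]
gripper_width: 0.999
grasp_force: 0.0
```

```bash
python3 - <<'E'
from h import *
print("left lid",plane("wrist",(255,206.5),.102,np.load("w4.npy",allow_pickle=True).item()))
print(pose()[0],plan([.5356,.0382,.071],-.2,1))
E
```

```text
left lid [0.5574258  0.14899256 0.102     ]
[0.53616747 0.03905344 0.180284  ] [([-0.009, -0.004, 1.093], np.float64(-0.016))]
```

Request:
apply_moves(
  targets=[
    {"translation":[-0.01,0,0.3],"twist":0,"hand":1},
    {"translation":[0,0,0.3],"twist":0,"hand":1},
    {"translation":[0,0,0.3],"twist":0,"hand":1},
    {"translation":[0,0,0.18],"twist":0,"hand":1},
    {"translation":[0,0,0],"twist":0,"hand":1},
    {"translation":[0,0,0],"twist":0,"hand":1},
  ],
)

```text
time: 8.55
tool_pos: [0.5364, 0.0383, 0.0733]
tool_rot: [-0.0, 0.774, 0.633, -0.0]
contact_force: [1.1, 0.2, 0.6]
gripper_width: 1.004
grasp_force: 0.0
```

Request:
apply_moves(
  targets=[
    {"translation":[0,0,0],"twist":0,"hand":0},
    {"translation":[0,0,0],"twist":0,"hand":0},
    {"translation":[0,0,0],"twist":0,"hand":0},
    {"translation":[0,0,0],"twist":0,"hand":0},
    {"translation":[0,0,0],"twist":0,"hand":0},
    {"translation":[0,0,0],"twist":0,"hand":0},
    {"translation":[0,0,0],"twist":0,"hand":0},
  ],
)

```text
time: 9.25
tool_pos: [0.5379, 0.0375, 0.0755]
tool_rot: [0.001, 0.775, 0.632, 0.002]
contact_force: [0.5, 1.9, 5.7]
gripper_width: 0.737
grasp_force: 66.3
```

Request:
apply_moves(
  targets=[
    {"translation":[0,0,-0.15],"twist":0,"hand":0},
    {"translation":[0,0,-0.15],"twist":0,"hand":0},
    {"translation":[0,0,-0.1],"twist":0,"hand":0},
    {"translation":[0,0,0],"twist":0,"hand":0},
    {"translation":[0,0,0],"twist":0,"hand":0},
    {"translation":[0,0,0],"twist":0,"hand":0},
    {"translation":[0,0,0],"twist":0,"hand":0},
    {"translation":[0,0,0],"twist":0,"hand":0},
  ],
)

```text
time: 10.05
tool_pos: [0.5359, 0.0375, 0.1126]
tool_rot: [-0.0, 0.775, 0.632, -0.001]
contact_force: [-0.6, 0.1, -1.6]
gripper_width: 0.738
grasp_force: 66.3
```

```bash
python3 - <<'E'
from h import *
for i in range(4):
    s=state();print(s["contact_force"],s["tool_pos"],s["joint_efforts"][1:3]);grab_frame("wrist")
E
```

```text
[-0.57931735  0.10024109 -1.58242053] [0.53589315 0.0374703  0.11256421] [-33.80315781 -34.84935164]
[-0.53246735 -0.19902666 -2.07688219] [0.53601844 0.03750585 0.11275842] [-33.75789642 -34.81758356]
[-0.28477127 -0.45275218 -2.71591241] [0.53610079 0.03745998 0.11285423] [-33.72955799 -34.80427265]
[-0.24897917  0.73949996 -2.431631  ] [0.5361714  0.03745946 0.11297448] [-33.71396899 -34.8030889 ]
```

About 2.2 N, so the right tin must be the heaviest. Setting this one down.

Request:
apply_moves(
  targets=[
    {"translation":[0,0,0.12],"twist":0,"hand":0},
    {"translation":[0,0,0.12],"twist":0,"hand":0},
    {"translation":[0,0,0.08],"twist":0,"hand":0},
    {"translation":[0,0,0.05],"twist":0,"hand":0},
    {"translation":[0,0,0.02],"twist":0,"hand":0},
    {"translation":[0,0,0],"twist":0,"hand":0},
    {"translation":[0,0,0],"twist":0,"hand":0},
  ],
)

```text
time: 10.95
tool_pos: [0.5357, 0.0375, 0.0756]
tool_rot: [-0.001, 0.775, 0.632, -0.001]
contact_force: [-7.8, 1.1, 10.5]
gripper_width: 0.738
grasp_force: 67.3
```

Request:
apply_moves(
  targets=[
    {"translation":[0,0,0],"twist":0,"hand":1},
    {"translation":[0,0,0],"twist":0,"hand":1},
    {"translation":[0,0,0],"twist":0,"hand":1},
    {"translation":[0,0,0],"twist":0,"hand":1},
    {"translation":[0,0,0],"twist":0,"hand":1},
    {"translation":[0,0,0],"twist":0,"hand":1},
  ],
)

```text
time: 11.55
tool_pos: [0.5364, 0.0375, 0.0742]
tool_rot: [-0.0, 0.775, 0.632, -0.0]
contact_force: [-0.0, 0.6, -0.2]
gripper_width: 1.0
grasp_force: 0.0
```

Request:
apply_moves(
  targets=[
    {"translation":[0,0,-0.2],"twist":0,"hand":1},
    {"translation":[0,0,-0.3],"twist":0,"hand":1},
    {"translation":[0,0,-0.3],"twist":0,"hand":1},
    {"translation":[0,0,-0.3],"twist":0,"hand":1},
    {"translation":[0,0,0],"twist":0,"hand":1},
    {"translation":[0,0,0],"twist":0,"hand":1},
  ],
)

```text
time: 12.15
tool_pos: [0.5368, 0.0374, 0.1851]
tool_rot: [0.001, 0.775, 0.632, 0.001]
contact_force: [1.2, 0.1, 0.2]
gripper_width: 0.999
grasp_force: 0.0
```

Request:
apply_moves(
  targets=[
    {"translation":[-0.36,0,0],"twist":0,"hand":1},
    {"translation":[-0.36,0,0],"twist":0,"hand":1},
    {"translation":[-0.36,0,0],"twist":0,"hand":1},
    {"translation":[0,0,0],"twist":0,"hand":1},
    {"translation":[0,0,0],"twist":0,"hand":1},
    {"translation":[0,0,0],"twist":0,"hand":1},
  ],
)

```text
time: 12.75
tool_pos: [0.5142, -0.0676, 0.1831]
tool_rot: [-0.001, 0.775, 0.632, -0.0]
contact_force: [0.6, 0.2, -1.1]
gripper_width: 1.0
grasp_force: 0.0
```

```bash
python3 - <<'E'
from h import *
print(pose()[0],plan([.5136,-.0695,.071],-.2,1))
c=get_calibration("wrist");f=grab_frame("wrist");cv2.imwrite("pics/w5.png",f[...,::-1]);np.save("w5.npy",c,allow_pickle=True)
E
```

```text
[ 0.51422976 -0.06761195  0.18311321] [([-0.02, -0.002, 1.121], np.float64(-0.015))]
```

View pics/w5.png

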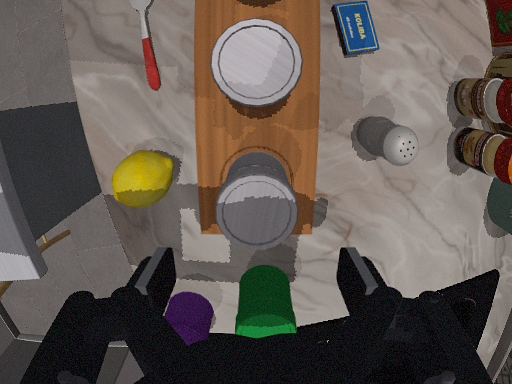

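The middle tin is upright at (256,63), the right lid is at (257,209), and the look-alikes are clear below them. Descending on the right tin.

Request:
apply_moves(
  targets=[
    {"translation":[-0.02,0,0.3],"twist":0,"hand":1},
    {"translation":[0,0,0.3],"twist":0,"hand":1},
    {"translation":[0,0,0.3],"twist":0,"hand":1},
    {"translation":[0,0,0.2],"twist":0,"hand":1},
    {"translation":[0,0,0],"twist":0,"hand":1},
    {"translation":[0,0,0],"twist":0,"hand":1},
  ],
)

```text
time: 13.4
tool_pos: [0.5144, -0.0696, 0.0744]
tool_rot: [-0.0, 0.774, 0.633, -0.0]
contact_force: [-0.2, -0.8, 0.6]
gripper_width: 0.997
grasp_force: 0.0
```

Request:
apply_moves(
  targets=[
    {"translation":[0,0,0],"twist":0,"hand":0},
    {"translation":[0,0,0],"twist":0,"hand":0},
    {"translation":[0,0,0],"twist":0,"hand":0},
    {"translation":[0,0,0],"twist":0,"hand":0},
    {"translation":[0,0,0],"twist":0,"hand":0},
    {"translation":[0,0,0],"twist":0,"hand":0},
    {"translation":[0,0,0],"twist":0,"hand":0},
  ],
)

```text
time: 14.1
tool_pos: [0.515, -0.0703, 0.0765]
tool_rot: [0.0, 0.775, 0.632, 0.0]
contact_force: [-1.4, 1.4, 5.2]
gripper_width: 0.736
grasp_force: 67.5
```

Request:
apply_moves(
  targets=[
    {"translation":[0,0,-0.15],"twist":0,"hand":0},
    {"translation":[0,0,-0.15],"twist":0,"hand":0},
    {"translation":[0,0,-0.1],"twist":0,"hand":0},
    {"translation":[0,0,0],"twist":0,"hand":0},
    {"translation":[0,0,0],"twist":0,"hand":0},
    {"translation":[0,0,0],"twist":0,"hand":0},
    {"translation":[0,0,0],"twist":0,"hand":0},
    {"translation":[0,0,0],"twist":0,"hand":0},
  ],
)

```text
time: 14.9
tool_pos: [0.5138, -0.0702, 0.1135]
tool_rot: [-0.001, 0.775, 0.632, -0.0]
contact_force: [0.5, -0.1, -8.2]
gripper_width: 0.74
grasp_force: 68.6
```

```bash
python3 - <<'E'
from h import *
for i in range(4):
    s=state();print(s["contact_force"],s["tool_pos"],s["gripper_width"]);grab_frame("top")
E
```

```text
[ 0.49692778 -0.09437287 -8.23827054] [ 0.51381545 -0.07016361  0.11353437] 0.7396023136734677
[ 0.52389228  0.29626016 -7.64990767] [ 0.51393744 -0.0701937   0.11369296] 0.7321493893053109
[ 0.6001959   0.0952653  -7.08067613] [ 0.51403928 -0.07024952  0.11385452] 0.738932905372497
[-0.29778878 -0.38810099 -8.12082919] [ 0.5141364  -0.07026369  0.11399058] 0.7354418702547106
```

About 7.8 N, so the right tin is the heaviest. Lifting it to about 18 cm.

Request:
apply_moves(
  targets=[
    {"translation":[0,0,-0.15],"twist":0,"hand":0},
    {"translation":[0,0,-0.25],"twist":0,"hand":0},
    {"translation":[0,0,-0.25],"twist":0,"hand":0},
    {"translation":[0,0,-0.15],"twist":0,"hand":0},
    {"translation":[0,0,-0.08],"twist":0,"hand":0},
    {"translation":[0,0,0],"twist":0,"hand":0},
    {"translation":[0,0,0],"twist":0,"hand":0},
    {"translation":[0,0,0],"twist":0,"hand":0},
  ],
)

```text
time: 15.9
tool_pos: [0.5133, -0.07, 0.2005]
tool_rot: [-0.001, 0.775, 0.632, -0.001]
contact_force: [0.7, -0.2, -8.6]
gripper_width: 0.736
grasp_force: 68.9
```

Request:
apply_moves(
  targets=[
    {"translation":[0,0,0],"twist":0,"hand":0},
    {"translation":[0,0,0],"twist":0,"hand":0},
    {"translation":[0,0,0],"twist":0,"hand":0},
    {"translation":[0,0,0],"twist":0,"hand":0},
    {"translation":[0,0,0],"twist":0,"hand":0},
    {"translation":[0,0,0],"twist":0,"hand":0},
    {"translation":[0,0,0],"twist":0,"hand":0},
    {"translation":[0,0,0],"twist":0,"hand":0},
  ],
)

```text
time: 16.7
tool_pos: [0.5143, -0.0703, 0.2023]
tool_rot: [0.0, 0.775, 0.632, -0.0]
contact_force: [0.0, 0.2, -7.0]
gripper_width: 0.734
grasp_force: 68.9
```

```bash
python3 - <<'E'
from h import *
a=grab_frame("scene");s=state();print(s["tool_pos"],s["contact_force"],s["grasp_force"])
cv2.imwrite("pics/e.png",cv2.resize(a[90:260,170:350],None,fx=3,fy=3)[...,::-1])
E
```

```text
[ 0.51428011 -0.07029989  0.20233616] [ 0.22583199  0.0432854  -7.43010552] 68.85701537132263
```

View pics/e.png

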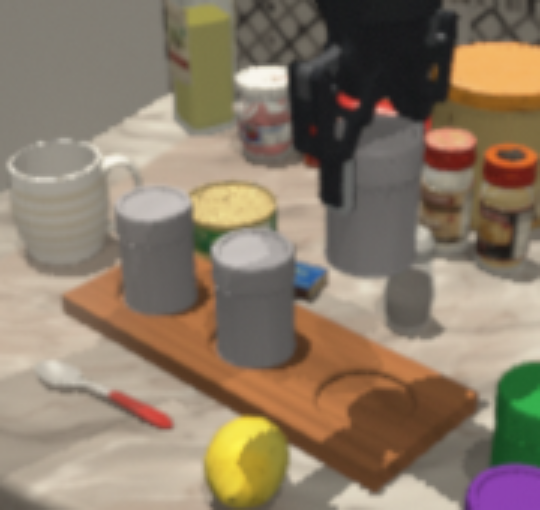

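The heaviest tin is held upright (crop ≈(372,200)). The other two stand in their wells at ≈(157,250) and (255,300), and the bystanders have not moved. Handing in.

```bash
python3 -c "
from plant import *
print(job_done())"
```

```text
the job is handed in; nothing more can be done
None
```

I hefted the tins left to right (about 3.2, 2.2 and 7.8 N) and handed the job in at about 17 s, holding the right tin, the heaviest, upright with its centre about 18 cm up; the other two stand in their wells, and no verdict came back.

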